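Trip-test the kiln's supply box

ROBOT

A 6-joint arm with a two-finger parallel gripper is mounted at the origin on the work surface. World frame = base frame: x ahead of the robot, y to its left, z up, the work surface at z = 0. Lengths are in m, angles in degrees, forces in N, time in s.
With the tool pointing down it reaches from about 0.375 to 0.825 m from the base axis. Payload 5.5 kg.
Tool frame: the origin (TCP) lies at the very end of the fingers, on their centre line; the grasp point (between the pads) lies behind it (arm.hold_point_z is the z of the grasp point in the tool frame, in m); z points along the fingers, y is the line along which they close (so a half turn about z gives the same grasp; the last joint's range is limited). The gripper opens to 85 mm and grips with 20 to 120 N. Pads are 22 mm wide; open, the fingers measure 114 mm over their backs; the gripper's body (76 mm by 85 mm) begins 54 mm behind the grasp point. The pads swing forward as they close: fully open they stand 13 mm farther back than shut.
Start: joints at [67.265, 17.962, -2.699, 69.339, 0, 90], TCP at [0.232, 0.553, 0.231] pointing down, gripper open.
Joint ranges: [-152.73, 152.73], [-39.44, 99.34], [-58.76, 71.6], [-118.89, 123.64], [-81.53, 83.1], [-180, 180]. Speed limits (degrees/s): [136.94, 136.94, 172.46, 180, 180, 180].

INTERFACE

Orientations are given as a 3x3 rotation matrix whose columns are the frame's x, y, z axes.
In Python, from bench import get_obs, cams, workorder, arm gives the robot as it stands.
- The arm moves only by the shell command python3 -m crank 'ROWS'. ROWS is JSON, a list of rows, each an object with "travel": the shift along the tool's x, y, z each as a share of 2.5 cm, from -1 to 1, a list of three; "turn": the turn about the tool's z as a share of 180 degrees, from -1 to 1; "fingers": the opening, from 0 (shut) to 1 (fully open). In form: [{"travel": [x, y, z], "turn": turn, "fingers": fingers}, ...]. A call has 1 to 10 rows; each row shifts and turns the commanded pose from where the row before left it, along the tool's axes as they then stand; what a row does not reach is not made up. A row lasts 1/8 s, in which the tool goes at most 62.5 mm and 10.7 degrees, less where a joint would pass 70% of its speed; a pose out of reach is approached as far as the arm can. A call with a number of a shift or a turn outside -1 to 1 is refused whole. A call with a gripper value outside its range is refused whole. The fingers move at their own pace and stop on an object; the grip force is fixed at half the most. Time passes only in rows, so rows that do not move let the fingers close. It gives the time, the measured TCP pose, the force, the opening and the grip force at its end, in the units of the state.
- get_obs(): the state, without advancing time (a new reading comes with each control period).
- cams.capture(name): name is "side" or "top"; returns the picture (400x640x3 uint8, red, green, blue); there is no depth.
- cams.get_calibration(name): a dict with "mtx" (3x3 intrinsics, pixels), "dist" ([k1, k2, p1, p2, k3] as OpenCV has them; the pictures are not rectified), "view" (4x4, takes a point from world to camera coordinates). Camera axes: x right, y down, z forward; pixel columns grow to the right and rows downward; lengths in m; the calibration is good to about 2 mm. A picture is of the moment at which its call begins. get_calibration takes no time and is no camera call.
- workorder.hand_in(): hands the job in; it is judged then, once.
The state is a dict: "time_s": time; "joint_pos": joint angles; "qd": joint speeds; "tau": joint torques, N m; "ee_pos": TCP position; "orientation": TCP orientation; "contact_force": force on the tool from outside, world axes, zero at the start; "moment": the same for the moment, N m; "grip_width": finger opening in m; "grasp_force": force on a finger pad.
Only numpy, scipy, OpenCV 4.12 (cv2) and the standard library are available. Lean on these libraries where they do the work, as an engineer would, in place of code of your own. Each camera call takes 0.05 s, during which the arm holds its last target. There are 200 camera calls.

TASK

The kiln's supply box is due for its trip test, but two lumps of broken kiln brick lie on top of it, where the lever drops. Clear both lumps into the empty scrap bin beside the box, then press the test button so that the lever drops all the way, and finally swing the lever back up until it stays up by itself. Work the lever down only with the button, and leave everything else on the bench where it stands.

Things in the scene. Friction and masses are not known exactly. Their poses are not given: they have to be found in the camera images.
- supply_box: grey steel supply box, fixed to the bench, 190 mm deep (its x), 260 mm wide (its y), 110 mm high; its flat top (the deck) is 110 mm above the bench. Origin: centre of its underside. Its -x side is the front, towards the robot. The front half of the deck carries only the lumps; button and lever stand on the rear half.
- button_top (a point): centre of the top face of the round black test button (36 mm across) on the rear of the deck, at box x +50, y -85 mm; 27 mm above the deck when not pressed; its steel collar is 52 mm across and 12 mm high. It is pressed straight down.
- button (a joint): travel of the test button in m: 0 released, 0.011 fully down; light and springy, 1 to 4 N. The lever trips at about 0.0065; press right down.
- lever (a joint): angle of the lever in rad: 0 = up (it then leans 0.30 rad past upright, away from the front, and stays by its own weight); it is upright at 0.30 and falls forward from there; 1.20 = fully dropped (then 0.90 rad from upright, towards the box's front).
- lever_bar (a point): centre of the lever's cross bar (smooth black round bar, 18 mm thick, 70 mm long along the box's y), 120 mm from the hinge. In the box's frame it is at x +103, z 213 mm when up, and at x -26, z 173 mm (63 mm above the deck) when dropped. A flat steel arm, 16 mm wide, 10 mm thick, joins it to the hinge.
- lever_hinge (a point): centre of the lever's hinge, inside the box 12 mm below the deck, at box x +68, y +60 mm. The hinge axis is the box's y axis.
- bin: empty open grey scrap bin, fixed, beside the box on its left or its right: 200 mm (its x) by 180 mm (its y), 90 mm high, walls 4 mm, 6 mm from the box's side and 20 mm lower than the deck. Origin: centre of its underside; axes parallel to the box's.
- pan: shallow steel pan full of glass rods, fixed, on the other side of the box, 200 by 180 mm, 60 mm high. Origin: centre of its underside. Nothing goes into it.
- chunk_a: one lump of pale broken kiln brick, lying on the deck: 52 mm (its x) by 74 mm (its y), 48 mm high, one y end (from +20 to +38 mm) stepped down to 36 mm; 0.11 to 0.22 kg. Origin: centre of its underside.
- chunk_a_mid (a point): middle of that lump, 24 mm above its underside.
- chunk_b: the other lump of kiln brick, same shape and size.
- chunk_b_mid (a point): middle of the other lump, 24 mm above its underside.
- graphite: dark graphite block, 60 by 110 mm, 40 mm high, loose, in front of the box. Bystander. Origin: centre of its underside.
- mug: white mug, 76 mm across, 85 mm high, loose, behind the box. Bystander. Origin: centre of its underside.
- can: can, 66 mm across, 90 mm high, loose, behind the box. Bystander. Origin: centre of its underside.
- jar: glass jar, 76 mm across, 110 mm high, loose, out to the left. Bystander. Origin: centre of its underside.
- paddle: steel spatula, 250 mm long, lying on the bench to the right. Bystander.
- hammer: hammer, 220 mm long, lying on the bench at the far right. Bystander.
Not all that is in view belongs to the job. Leave any yellow look-alike of the chunk_b alone.

How it is judged:
By the outcome, as a careful person would: the job done as asked, in the order asked, and still so for the second after the job is handed in, with the robot touching nothing.
It also fails if it takes over 61 s, if anything falls off the work surface, if the arm or the gripper's body presses on something with over 40 N, if the wrist force passes 120 N, or if a joint passes its speed limit or range.

## Working session

There is one attempt and no reset: what is moved stays moved. The work goes in short steps, Python scripts to look and compute and a shell command to move; the robot and the scene stay as the last step left them, time stands still between calls to the robot, and variables do not carry over. Pictures are saved under pics/ and viewed, at most 10 in all, crops included, and the job is handed in when it is done.

```bash
mkdir -p pics; python3 - <<'E'
from bench import get_obs,cams,arm
import cv2
for n in("top","side"):
    cv2.imwrite(f"pics/{n}0.png",cams.capture(n)[:,:,::-1])
    c=cams.get_calibration(n);print(n,c["mtx"],c["dist"],c["view"])
o=get_obs();print(o["time_s"],o["ee_pos"],o["orientation"],arm.hold_point_z)
E
```

```text
top [[472.22553873   0.         318.26974593]
 [  0.         472.22553873 198.5739754 ]
 [  0.           0.           1.        ]] [-0.11355877  0.          0.          0.          0.        ] [[-0.01041556 -0.99965498 -0.02411287  0.0417155 ]
 [-0.98599523  0.01428124 -0.16616093  0.56183047]
 [ 0.16644796  0.02204452 -0.98580379  1.41383682]
 [ 0.          0.          0.          1.        ]]
side [[492.89979368   0.         314.79117653]
 [  0.         492.89979368 205.10135399]
 [  0.           0.           1.        ]] [-0.12795715  0.          0.          0.          0.        ] [[ 0.64659263 -0.76263342 -0.01755665 -0.34205512]
 [-0.52109266 -0.42476179 -0.74029714  0.37908753]
 [ 0.55711795  0.48781932 -0.67205052  1.55117426]
 [ 0.          0.          0.          1.        ]]
0.1 [0.23167662 0.55291157 0.2304941 ] [[-9.22293532e-01  3.86489714e-01 -5.84936097e-04]
 [ 3.86490157e-01  9.22292424e-01 -1.42925346e-03]
 [-1.29096315e-05 -1.54426327e-03 -9.99998808e-01]] -0.0187
```

View pics/top0.png

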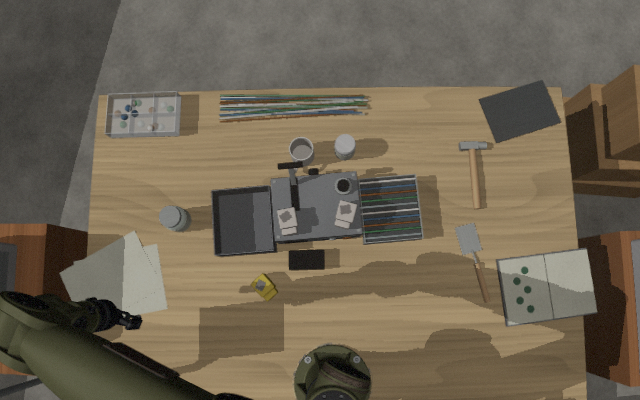

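View pics/side0.png

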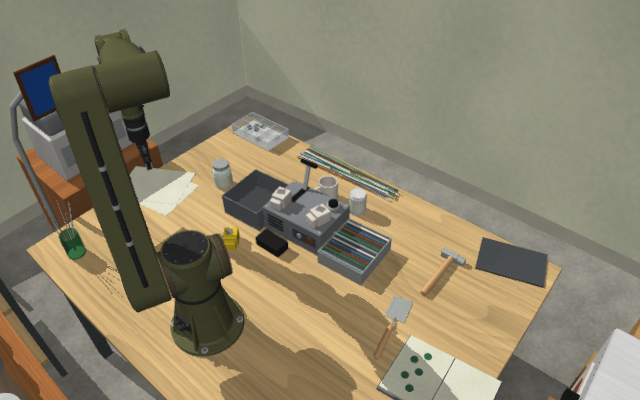

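The bin is on the box's left (243,220) and the pan on its right (390,210). The lumps are at (288,220) and (346,212), the button at (343,185), the lever bar at (290,166), and a yellow decoy at (264,287). Next I'll view enlarged crops.

```bash
python3 - <<'E'
import cv2
a=cv2.imread("pics/top0.png")[155:260,260:400];cv2.imwrite("pics/c1.png",cv2.resize(a,None,fx=5.7,fy=5.7,interpolation=2))
a=cv2.imread("pics/side0.png")[150:250,220:353];cv2.imwrite("pics/c2.png",cv2.resize(a,None,fx=6,fy=6,interpolation=2))
E
```

```text
(no output)
```

View pics/c1.png

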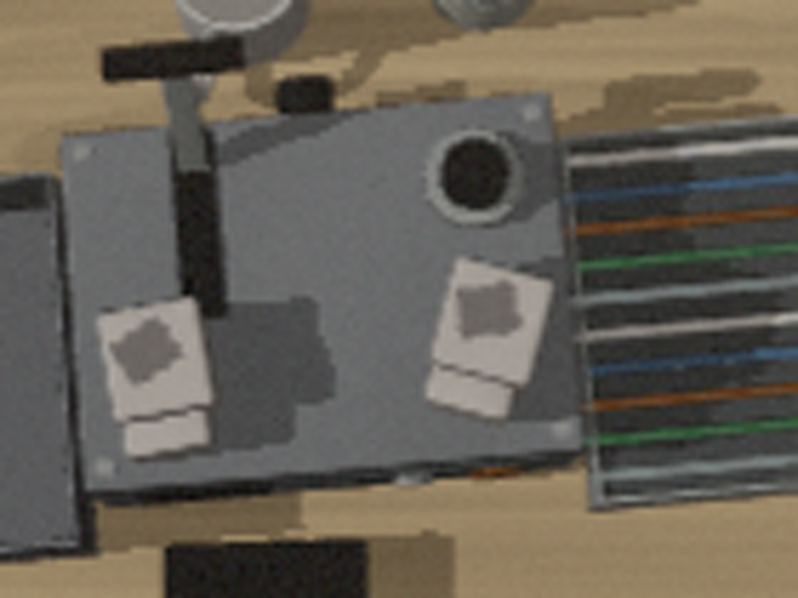

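View pics/c2.png

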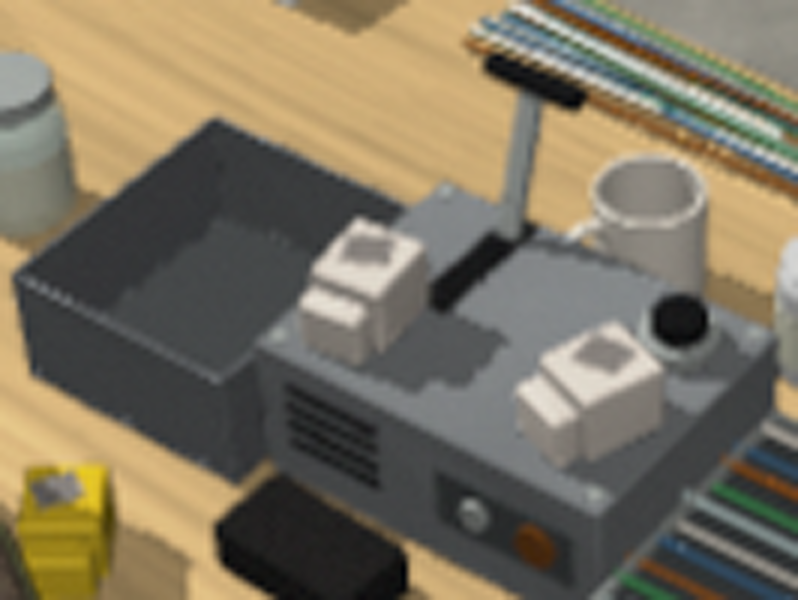

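The top crop shows deck corners at (62,135), (550,93), (583,462) and (90,495). Both lumps have their stepped end towards the robot. The left lump's top runs from (97,317) to (213,402), and the right lump's from (462,258) to (522,385). The side crop agrees.

```bash
cat > h.py <<'E'
import numpy as np,cv2
from bench import cams,get_obs
def w(px,z,n="top"):
    c=cams.get_calibration(n);M=np.array(c["view"])
    u=cv2.undistortPoints(np.array(px,float).reshape(-1,1,2),np.array(c["mtx"]),np.array(c["dist"]))[:,0]
    R,t=M[:3,:3],M[:3,3];o=-R.T@t;d=np.c_[u,np.ones(len(u))]@R
    return o+d*((z-o[2])/d[:,2])[:,None]
def proj(p,n):
    c=cams.get_calibration(n);M=np.array(c["view"])
    return cv2.projectPoints(np.array(p,float),cv2.Rodrigues(M[:3,:3])[0],M[:3,3],np.array(c["mtx"]),np.array(c["dist"]))[0][:,0]
def fit(mod,img):  # 2D rigid
    m=np.array(mod,float);i=img[:,:2];a,b=m-m.mean(0),i-i.mean(0)
    th=np.arctan2((a[:,0]*b[:,1]-a[:,1]*b[:,0]).sum(),(a*b).sum());c,s=np.cos(th),np.sin(th);R=np.array([[c,-s],[s,c]])
    t=i.mean(0)-R@m.mean(0);return t,np.degrees(th),np.abs(i-(m@R.T+t)).max()
def c1(p): return (np.array(p,float)+.5)/5.7-.5+[260,155]
def c2(p): return (np.array(p,float)+.5)/6-.5+[220,150]
E
python3 - <<'E'
from h import *
np.set_printoptions(precision=4,suppress=True)
box=fit([(.095,.13),(.095,-.13),(-.095,-.13),(-.095,.13)],w(c1([(62,135),(550,93),(583,462),(90,495)]),.11));print("box",*box)
hi=[(.026,-.037),(-.026,-.037)]
# chunk corners: far-left, far-right, step-right, step-left ; chunk +y -> -x world, so chunk x -> +y world (left)
m=[(.026,-.037),(-.026,-.037),(-.026,.02),(.026,.02)]
A=fit(m,w(c1([(97,317),(190,297),(213,402),(116,420)]),.158));B=fit(m,w(c1([(462,258),(553,290),(522,385),(435,355)]),.158))
print("A",*A);print("B",*B)
t,th,_=box;c,s=np.cos(np.radians(th)),np.sin(np.radians(th));R=np.array([[c,-s],[s,c]])
b=lambda p:t+R@p
print("btn",b((.05,-.085)),"proj",proj([[*b((.05,-.085)),.137]],"top"),c1([(475,172)]),proj([[*b((.05,-.085)),.137]],"side"),c2([(680,318)]))
print("bar",b((.103,.06)),proj([[*b((.103,.06)),.213]],"top"),c1([(172,58)]),proj([[*b((.103,.06)),.213]],"side"),c2([(535,80)]))
print("bar dropped",b((-.026,.06)))
print("bin rim",w([(212,190),(270,186),(275,251),(217,256)],.09)[:,:2],w([(212,190),(270,186),(275,251),(217,256)],.09).mean(0),"binmodel",b((0,.226)))
for q in(A,B):print("boxframe",R.T@(q[0]-t))
# side check of chunk tops
for q in (A,B):
    a=np.radians(q[1]);r=np.array([[np.cos(a),-np.sin(a)],[np.sin(a),np.cos(a)]])
    P=[[*(q[0]+r@np.array(p)),.158] for p in m]
    print(((proj(P,"side")-[220,150]+.5)*6-.5).round())
print("graphite top",w([(289,250),(325,249),(325,269),(289,269)],.04)[:,:2])
E
```

```text
box [0.529  0.0407] 3.819542375424357 0.0038051835832455805
A [0.4819 0.1213] 101.03113255320307 0.0025211176850901684
B [ 0.4985 -0.0437] 71.1061363862763 0.004645403935762394
btn [ 0.5845 -0.0408] proj [[343.3675 185.5792]] [[342.9211 184.7632]] [[332.8334 202.4227]] [[332.9167 202.5833]]
bar [0.6278 0.1074] [[290.4381 165.8239]] [[289.7632 164.7632]] [[308.8597 163.9317]] [[308.75   162.9167]]
bar dropped [0.499  0.0988]
bin rim [[0.5863 0.3574]
 [0.5959 0.1796]
 [0.3995 0.1636]
 [0.386  0.3373]] [0.4919 0.2595 0.09  ] binmodel [0.5139 0.2662]
boxframe [-0.0416  0.0836]
boxframe [-0.036  -0.0821]
[[358. 217.]
 [431. 243.]
 [381. 299.]
 [307. 271.]]
[[621. 321.]
 [669. 372.]
 [583. 409.]
 [537. 356.]]
graphite top [[0.4051 0.1263]
 [0.4069 0.0159]
 [0.3461 0.0167]
 [0.3472 0.1264]]
```

```bash
cat >> h.py <<'E'
T0=np.array([.529,.0407]);TH=np.radians(3.82)
def bx(x,y): c,s=np.cos(TH),np.sin(TH);return T0+[c*x-s*y,s*x+c*y]
def ch(o,th,x,y): a=np.radians(th);return np.array(o)+[np.cos(a)*x-np.sin(a)*y,np.sin(a)*x+np.cos(a)*y]
def plan(xyz,yaw=None):
    o=get_obs();R=np.array(o["orientation"]);cur=np.degrees(np.arctan2(R[1,1],R[0,1]))
    if yaw is not None: print("turn left",round(-((yaw-cur+90)%180-90)/180,4))
    print("t",o["time_s"],"travel",((R.T@(np.array(xyz)-o["ee_pos"]))/.025).round(2),"pos",np.round(o["ee_pos"],4),"yaw",cur.round(2),"w",o["grip_width"],"gf",o["grasp_force"],"F",np.round(o["contact_force"],1))
E
python3 -m crank '[{"travel":[0,0,0],"turn":-0.047,"fingers":1},{"travel":[0,0,0],"turn":-0.047,"fingers":1},{"travel":[0,0,0],"turn":-0.047,"fingers":1},{"travel":[0,0,0],"turn":-0.047,"fingers":1}]'
python3 -c "
from h import *
p=ch((.4819,.1213),101.03,0,-.004);print(p);plan([*p,.225],101.03)"
```

```text
time_s: 0.6
ee_pos: [0.2317, 0.5531, 0.2308]
orientation: [[-0.98, -0.197, -0.0], [-0.197, 0.98, -0.001], [0.001, -0.001, -1.0]]
contact_force: [0.3, 0.3, 1.0]
grip_width: 0.0856
grasp_force: 0.0
[0.48582611 0.12206529]
turn left 0.002
t 0.6 travel [ -6.56 -18.91   0.24] pos [0.2317 0.5531 0.2308] yaw 101.39 w 0.0855782989431369 gf 0.0 F [0.3 0.3 1. ]
```

```bash
python3 -m crank '[{"travel":[-0.33,-0.95,0],"turn":0,"fingers":1},{"travel":[-0.33,-0.95,0],"turn":0,"fingers":1},{"travel":[-0.33,-0.95,0],"turn":0,"fingers":1},{"travel":[-0.33,-0.95,0],"turn":0,"fingers":1},{"travel":[-0.33,-0.95,0],"turn":0,"fingers":1},{"travel":[-0.33,-0.95,0],"turn":0,"fingers":1},{"travel":[-0.33,-0.95,0],"turn":0,"fingers":1},{"travel":[-0.33,-0.95,0],"turn":0,"fingers":1},{"travel":[-0.33,-0.95,0],"turn":0,"fingers":1},{"travel":[-0.33,-0.95,0],"turn":0,"fingers":1}]' >/dev/null
python3 -m crank '[{"travel":[-0.33,-0.95,0],"turn":0,"fingers":1},{"travel":[-0.33,-0.95,0],"turn":0,"fingers":1},{"travel":[-0.33,-0.95,0],"turn":0,"fingers":1},{"travel":[-0.33,-0.95,0],"turn":0,"fingers":1},{"travel":[-0.33,-0.95,0],"turn":0,"fingers":1},{"travel":[-0.33,-0.95,0],"turn":0,"fingers":1},{"travel":[-0.33,-0.95,0],"turn":0,"fingers":1},{"travel":[-0.33,-0.95,0],"turn":0,"fingers":1},{"travel":[-0.33,-0.95,0],"turn":0,"fingers":1},{"travel":[0,0,0],"turn":0,"fingers":1}]' >/dev/null
python3 -c "
from h import *
p=ch((.4819,.1213),101.03,0,-.004);plan([*p,.119],101.03)"
```

```text
turn left -0.0006
t 3.1 travel [-0.38 -0.77  4.49] pos [0.4728 0.1391 0.2312] yaw 100.92 w 0.08555456018538779 gf 0.0 F [-0.6  0.7  0. ]
```

```bash
python3 -m crank '[{"travel":[-0.38,-0.77,0],"turn":0,"fingers":1},{"travel":[0,0,0.9],"turn":0,"fingers":1},{"travel":[0,0,0.9],"turn":0,"fingers":1},{"travel":[0,0,0.7],"turn":0,"fingers":1},{"travel":[0,0,0],"turn":0,"fingers":1},{"travel":[0,0,0],"turn":0,"fingers":1}]' >/dev/null
python3 - <<'E'
from h import *
p=ch((.4819,.1213),101.03,0,-.004);plan([*p,.119],101.03)
ims=[]
for n,(r,c) in {"top":((150,260),(200,333)),"side":((150,250),(220,353))}.items():
    a=cams.capture(n)[r[0]:r[1],c[0]:c[1],::-1];ims.append(cv2.resize(a,(399,300),interpolation=2))
cv2.imwrite("pics/g1.png",np.hstack(ims))
E
```

```text
turn left 0.0005
t 3.85 travel [ 0.01 -0.08  2.02] pos [0.4857 0.124  0.1695] yaw 101.12 w 0.0852858755583681 gf 0.0 F [0.8 0.3 1. ]
```

View pics/g1.png

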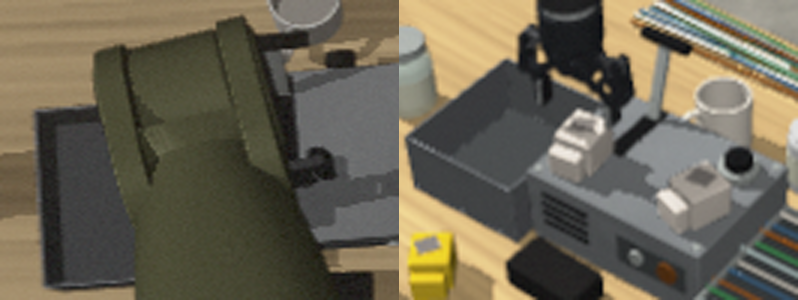

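The side view (right half) shows the fingers at (540,85) and (615,105), straddling the left lump at (582,140) and clear of the lever. Going down to grip.

```bash
python3 -m crank '[{"travel":[0,-0.08,0.7],"turn":0,"fingers":1},{"travel":[0,0,0.7],"turn":0,"fingers":1},{"travel":[0,0,0.6],"turn":0,"fingers":1},{"travel":[0,0,0],"turn":0,"fingers":0},{"travel":[0,0,0],"turn":0,"fingers":0},{"travel":[0,0,0],"turn":0,"fingers":0},{"travel":[0,0,0],"turn":0,"fingers":0},{"travel":[0,0,0],"turn":0,"fingers":0},{"travel":[0,0,0],"turn":0,"fingers":0}]'
python3 -m crank '[{"travel":[0,0,-0.5],"turn":0,"fingers":0},{"travel":[0,0,-0.8],"turn":0,"fingers":0},{"travel":[0,0,-0.8],"turn":0,"fingers":0},{"travel":[0,0,0],"turn":0,"fingers":0}]'
python3 -c "
from h import *
p=bx(.025,.226);print(p);plan([*p,.17],94)"
```

```text
time_s: 5.08
ee_pos: [0.4867, 0.1219, 0.1196]
orientation: [[-0.981, -0.193, 0.002], [-0.193, 0.981, 0.0], [-0.002, 0.0, -1.0]]
contact_force: [-0.1, -0.6, 6.4]
grip_width: 0.0514
grasp_force: 63.1
time_s: 5.58
ee_pos: [0.4871, 0.122, 0.1729]
orientation: [[-0.981, -0.193, 0.003], [-0.193, 0.981, 0.001], [-0.003, 0.0, -1.0]]
contact_force: [-0.4, 0.4, -2.1]
grip_width: 0.0513
grasp_force: 62.7
[0.53888784 0.26786344]
turn left 0.0395
t 5.575 travel [-3.16  5.33  0.12] pos [0.4871 0.122  0.1729] yaw 101.11 w 0.051299140469884756 gf 62.73102879524231 F [-0.4  0.4 -2.1]
```

```bash
python3 -m crank '[{"travel":[-0.5,0.9,0],"turn":0,"fingers":0},{"travel":[-0.53,0.9,0],"turn":0,"fingers":0},{"travel":[-0.53,0.9,0],"turn":0,"fingers":0},{"travel":[-0.53,0.9,0],"turn":0,"fingers":0},{"travel":[-0.53,0.9,0],"turn":0,"fingers":0},{"travel":[-0.54,0.83,0],"turn":0,"fingers":0},{"travel":[0,0,0],"turn":0.04,"fingers":0},{"travel":[0,0,0],"turn":0,"fingers":0}]'
python3 -c "
from h import *
p=bx(.025,.226);plan([*p,.04],94)"
```

```text
time_s: 6.58
ee_pos: [0.5372, 0.2676, 0.17]
orientation: [[-0.998, -0.07, -0.002], [-0.07, 0.998, -0.001], [0.002, -0.001, -1.0]]
contact_force: [0.7, -0.0, -2.3]
grip_width: 0.0519
grasp_force: 62.8
turn left 0.0
t 6.575 travel [-0.08  0.01  5.2 ] pos [0.5372 0.2676 0.17  ] yaw 94.0 w 0.051852839068505345 gf 62.83967614173889 F [ 0.7 -0.  -2.3]
```

```bash
python3 -m crank '[{"travel":[-0.08,0,0.9],"turn":0,"fingers":0},{"travel":[0,0,0.9],"turn":0,"fingers":0},{"travel":[0,0,0.9],"turn":0,"fingers":0},{"travel":[0,0,0.9],"turn":0,"fingers":0},{"travel":[0,0,0.9],"turn":0,"fingers":0},{"travel":[0,0,0.9],"turn":0,"fingers":0},{"travel":[0,0,0],"turn":0,"fingers":0},{"travel":[0,0,0],"turn":0,"fingers":1},{"travel":[0,0,0],"turn":0,"fingers":1},{"travel":[0,0,0],"turn":0,"fingers":1}]'
python3 -m crank '[{"travel":[0,0,0],"turn":0,"fingers":1},{"travel":[0,0,-0.9],"turn":0,"fingers":1},{"travel":[0,0,-1],"turn":0,"fingers":1},{"travel":[0,0,-1],"turn":0,"fingers":1},{"travel":[0,0,-1],"turn":0,"fingers":1},{"travel":[0,0,-1],"turn":0,"fingers":1},{"travel":[0,0,-1],"turn":0,"fingers":1},{"travel":[0,0,-0.9],"turn":0.04,"fingers":1},{"travel":[0,0,0],"turn":0.04,"fingers":1},{"travel":[0,0,0],"turn":0.047,"fingers":1}]'
python3 - <<'E'
from h import *
p=ch((.4985,-.0437),71.1,0,-.004);plan([*p,.119],71.1)
a=cams.capture("side")[150:250,220:353,::-1];cv2.imwrite("pics/g2.png",cv2.resize(a,None,fx=4.5,fy=4.5,interpolation=2))
E
```

```text
time_s: 7.82
ee_pos: [0.5407, 0.2682, 0.0374]
orientation: [[-0.998, -0.068, 0.002], [-0.068, 0.998, 0.001], [-0.002, 0.001, -1.0]]
contact_force: [0.0, -0.5, -0.5]
grip_width: 0.0854
grasp_force: 0.0
time_s: 9.07
ee_pos: [0.5401, 0.268, 0.207]
orientation: [[-0.944, 0.329, 0.001], [0.329, 0.944, 0.0], [-0.001, 0.001, -1.0]]
contact_force: [-0.7, -0.3, -1.3]
grip_width: 0.0855
grasp_force: 0.0
turn left -0.0018
t 9.075 travel [ -2.69 -12.32   3.51] pos [0.5401 0.268  0.207 ] yaw 70.78 w 0.08549800336872397 gf 0.0 F [-0.7 -0.3 -1.3]
```

View pics/g2.png

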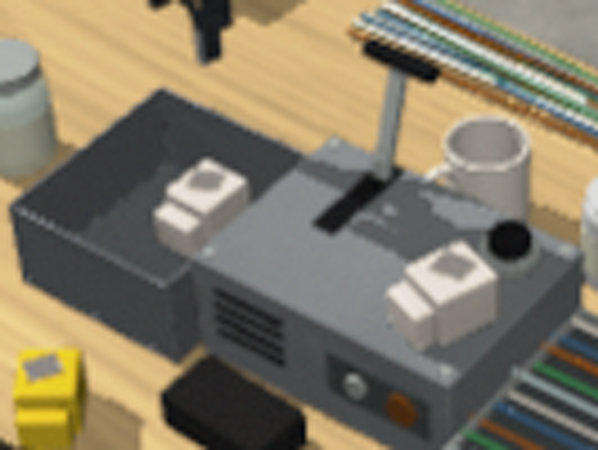

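The first lump now lies in the bin at (200,205), and the second is still on the deck at (445,295). I'm heading for it along tool y first, which keeps clear of the lever.

```bash
python3 -m crank '[{"travel":[0,-0.8,0],"turn":0,"fingers":1},{"travel":[0,-1,0],"turn":0,"fingers":1},{"travel":[0,-1,0],"turn":0,"fingers":1},{"travel":[0,-1,0],"turn":0,"fingers":1},{"travel":[0,-1,0],"turn":0,"fingers":1},{"travel":[0,-1,0],"turn":0,"fingers":1},{"travel":[0,-1,0],"turn":0,"fingers":1},{"travel":[0,-1,0],"turn":0,"fingers":1},{"travel":[0,-1,0],"turn":0,"fingers":1},{"travel":[0,-1,0],"turn":0,"fingers":1}]' >/dev/null
python3 -m crank '[{"travel":[-0.6,-0.9,0],"turn":0,"fingers":1},{"travel":[-0.7,-0.9,0],"turn":0,"fingers":1},{"travel":[-0.7,-0.7,0],"turn":0,"fingers":1},{"travel":[-0.7,0,0.7],"turn":0,"fingers":1},{"travel":[0,0,0.8],"turn":0,"fingers":1},{"travel":[0,0,0],"turn":0,"fingers":1},{"travel":[0,0,0],"turn":0,"fingers":1}]'
python3 - <<'E'
from h import *
p=ch((.4985,-.0437),71.1,0,-.004);plan([*p,.119],71.1)
a=cams.capture("side")[150:250,220:353,::-1];cv2.imwrite("pics/g3.png",cv2.resize(a,None,fx=4.5,fy=4.5,interpolation=2))
E
```

```text
time_s: 11.25
ee_pos: [0.5037, -0.0452, 0.1695]
orientation: [[-0.946, 0.325, 0.0], [0.325, 0.946, -0.0], [-0.0, 0.0, -1.0]]
contact_force: [-0.0, 0.2, 0.8]
grip_width: 0.0849
grasp_force: 0.0
turn left -0.0003
t 11.25 travel [ 0.06 -0.01  2.02] pos [ 0.5037 -0.0452  0.1695] yaw 71.05 w 0.08494129062131792 gf 0.0 F [-0.   0.2  0.8]
```

View pics/g3.png

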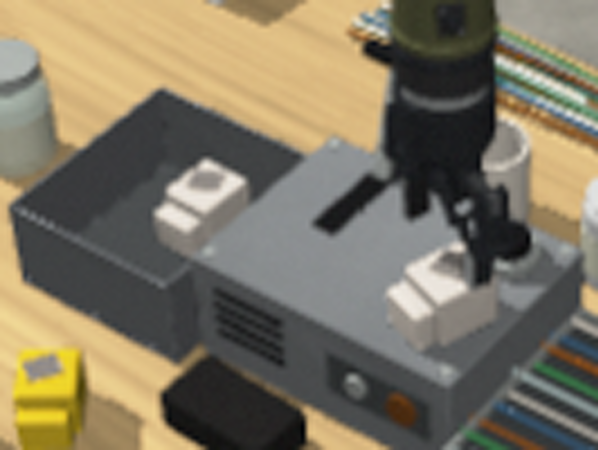

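Fingertips at (415,215) and (483,280) straddle the lump at (445,295). Descending and gripping.

```bash
python3 -m crank '[{"travel":[0.06,0,0.7],"turn":0,"fingers":1},{"travel":[0,0,0.7],"turn":0,"fingers":1},{"travel":[0,0,0.6],"turn":0,"fingers":1},{"travel":[0,0,0],"turn":0,"fingers":0},{"travel":[0,0,0],"turn":0,"fingers":0},{"travel":[0,0,0],"turn":0,"fingers":0},{"travel":[0,0,0],"turn":0,"fingers":0},{"travel":[0,0,0],"turn":0,"fingers":0},{"travel":[0,0,0],"turn":0,"fingers":0}]'
python3 -m crank '[{"travel":[0,0,-0.5],"turn":0,"fingers":0},{"travel":[0,0,-0.8],"turn":0,"fingers":0},{"travel":[0,0,-0.8],"turn":0,"fingers":0},{"travel":[0,0,-0.8],"turn":0,"fingers":0},{"travel":[0,0,0],"turn":0,"fingers":0}]'
python3 -c "
from h import *
p=bx(-.068,.226);print(p);plan([*p,.19],94)"
```

```text
time_s: 12.42
ee_pos: [0.5032, -0.0444, 0.1197]
orientation: [[-0.946, 0.325, 0.002], [0.325, 0.946, -0.0], [-0.002, 0.0, -1.0]]
contact_force: [-0.1, 0.4, 6.2]
grip_width: 0.0519
grasp_force: 62.2
time_s: 13.05
ee_pos: [0.5035, -0.0445, 0.193]
orientation: [[-0.946, 0.325, 0.003], [0.325, 0.946, -0.0], [-0.003, 0.001, -1.0]]
contact_force: [0.5, 0.6, -2.1]
grip_width: 0.0517
grasp_force: 61.9
[0.44609446 0.26166758]
turn left -0.1275
t 13.05 travel [ 6.15 10.84  0.11] pos [ 0.5035 -0.0445  0.193 ] yaw 71.04 w 0.05169577347753807 gf 61.871292607393116 F [ 0.5  0.6 -2.1]
```

```bash
python3 -m crank '[{"travel":[0,0,0],"turn":-0.042,"fingers":0},{"travel":[0,0,0],"turn":-0.042,"fingers":0},{"travel":[0.3,0,0],"turn":-0.043,"fingers":0},{"travel":[0.4,0.9,0],"turn":0,"fingers":0},{"travel":[0.4,0.9,0],"turn":0,"fingers":0},{"travel":[0.33,0.9,0],"turn":0,"fingers":0},{"travel":[0,0.9,0],"turn":0,"fingers":0},{"travel":[0,0.9,0],"turn":0,"fingers":0},{"travel":[0,0.9,0],"turn":0,"fingers":0},{"travel":[0,0.9,0],"turn":0,"fingers":0}]' >/dev/null
python3 -m crank '[{"travel":[0,0.9,0],"turn":0,"fingers":0},{"travel":[0,0.9,0],"turn":0,"fingers":0},{"travel":[0,0.9,0],"turn":0,"fingers":0},{"travel":[0,0.9,0],"turn":0,"fingers":0},{"travel":[0,0.9,0],"turn":0,"fingers":0},{"travel":[0,0.9,0],"turn":0,"fingers":0},{"travel":[0,0.68,0],"turn":0,"fingers":0},{"travel":[0,0,0],"turn":0,"fingers":0}]'
python3 -c "
from h import *
p=bx(-.068,.226);plan([*p,.035],94)"
```

```text
time_s: 15.3
ee_pos: [0.4453, 0.2636, 0.1907]
orientation: [[-0.998, -0.07, -0.001], [-0.07, 0.998, -0.001], [0.001, -0.001, -1.0]]
contact_force: [-0.7, -0.5, -1.8]
grip_width: 0.0515
grasp_force: 62.2
turn left -0.0
t 15.3 travel [-0.03 -0.07  6.23] pos [0.4453 0.2636 0.1907] yaw 93.99 w 0.051512631136025645 gf 62.202529669739306 F [-0.7 -0.5 -1.8]
```

```bash
python3 -m crank '[{"travel":[0,0,0.9],"turn":0,"fingers":0},{"travel":[0,0,0.9],"turn":0,"fingers":0},{"travel":[0,0,0.9],"turn":0,"fingers":0},{"travel":[0,0,0.9],"turn":0,"fingers":0},{"travel":[0,0,0.9],"turn":0,"fingers":0},{"travel":[0,0,0.9],"turn":0,"fingers":0},{"travel":[0,0,0.8],"turn":0,"fingers":0},{"travel":[0,0,0],"turn":0,"fingers":0},{"travel":[0,0,0],"turn":0,"fingers":1},{"travel":[0,0,0],"turn":0,"fingers":1}]'
python3 -m crank '[{"travel":[0,0,0],"turn":0,"fingers":1},{"travel":[0,0,0],"turn":0,"fingers":1},{"travel":[0,0,-0.9],"turn":0,"fingers":1},{"travel":[0,0,-1],"turn":0,"fingers":1},{"travel":[0,0,-1],"turn":0,"fingers":1},{"travel":[0,0,-1],"turn":0,"fingers":1},{"travel":[0,0,-1],"turn":0,"fingers":1},{"travel":[0,0,-1],"turn":0,"fingers":1},{"travel":[0,0,-0.9],"turn":0,"fingers":0},{"travel":[0,0,0],"turn":0,"fingers":0}]'
python3 - <<'E'
from h import *
print(bx(.05,-.085));plan([*bx(.05,-.085),.2],94)
a=cams.capture("side")[150:250,220:353,::-1];cv2.imwrite("pics/g4.png",cv2.resize(a,None,fx=4.5,fy=4.5,interpolation=2))
E
```

```text
time_s: 16.55
ee_pos: [0.4467, 0.2634, 0.0375]
orientation: [[-0.998, -0.068, 0.002], [-0.068, 0.998, 0.001], [-0.002, 0.001, -1.0]]
contact_force: [0.3, 0.6, 0.6]
grip_width: 0.0844
grasp_force: 0.0
time_s: 17.8
ee_pos: [0.4468, 0.2637, 0.208]
orientation: [[-0.998, -0.068, 0.003], [-0.068, 0.998, 0.002], [-0.003, 0.002, -1.0]]
contact_force: [0.1, -0.7, 0.6]
grip_width: 0.0515
grasp_force: 0.0
[ 0.5845518  -0.04078004]
turn left -0.0005
t 17.8 travel [ -4.67 -12.53   0.32] pos [0.4468 0.2637 0.208 ] yaw 93.91 w 0.051472620303439166 gf 0.0 F [ 0.1 -0.7  0.6]
```

View pics/g4.png

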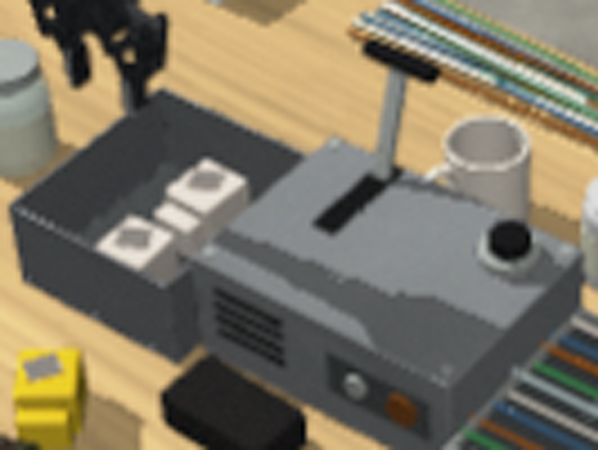

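Both lumps are in the bin, at (205,190) and (140,245), and the deck is clear. On to the button with the fingers shut.

```bash
python3 -m crank '[{"travel":[0,-0.8,0],"turn":0,"fingers":0},{"travel":[0,-1,0],"turn":0,"fingers":0},{"travel":[0,-1,0],"turn":0,"fingers":0},{"travel":[0,-1,0],"turn":0,"fingers":0},{"travel":[0,-1,0],"turn":0,"fingers":0},{"travel":[0,-1,0],"turn":0,"fingers":0},{"travel":[0,-1,0],"turn":0,"fingers":0},{"travel":[0,-1,0],"turn":0,"fingers":0},{"travel":[0,-1,0],"turn":0,"fingers":0},{"travel":[0,-1,0],"turn":0,"fingers":0}]' >/dev/null
python3 -m crank '[{"travel":[0,-1,0],"turn":0,"fingers":0},{"travel":[-0.6,-0.9,0],"turn":0,"fingers":0},{"travel":[-0.9,-0.9,0],"turn":0,"fingers":0},{"travel":[-0.9,0,0],"turn":0,"fingers":0},{"travel":[-0.9,0,0],"turn":0,"fingers":0},{"travel":[-0.9,0,0.5],"turn":0,"fingers":0},{"travel":[-0.47,0,0.9],"turn":0,"fingers":0},{"travel":[0,0,0],"turn":0,"fingers":0},{"travel":[0,0,0],"turn":0,"fingers":0}]'
python3 - <<'E'
from h import *
plan([*bx(.05,-.085),.126],94)
E
```

```text
time_s: 20.23
ee_pos: [0.5826, -0.0439, 0.1712]
orientation: [[-0.998, -0.068, -0.001], [-0.068, 0.998, -0.0], [0.001, -0.0, -1.0]]
contact_force: [0.7, 0.3, 0.3]
grip_width: 0.0004
grasp_force: 0.0
turn left -0.0007
t 20.225 travel [-0.09  0.12  1.81] pos [ 0.5826 -0.0439  0.1712] yaw 93.88 w 0.00035250337699103994 gf 0.0 F [0.7 0.3 0.3]
```

```bash
python3 -m crank '[{"travel":[-0.09,0.12,0.6],"turn":0,"fingers":0},{"travel":[0,0,0.6],"turn":0,"fingers":0},{"travel":[0,0,0.25],"turn":0,"fingers":0},{"travel":[0,0,0.2],"turn":0,"fingers":0},{"travel":[0,0,0.1],"turn":0,"fingers":0},{"travel":[0,0,0],"turn":0,"fingers":0}]'
```

```text
time_s: 20.98
ee_pos: [0.5856, -0.0402, 0.1276]
orientation: [[-0.998, -0.068, -0.0], [-0.068, 0.998, 0.0], [0.0, 0.0, -1.0]]
contact_force: [-1.9, 0.3, 2.3]
grip_width: -0.0001
grasp_force: 1.0
```

```bash
python3 -m crank '[{"travel":[0,0,0.06],"turn":0,"fingers":0},{"travel":[0,0,0.03],"turn":0,"fingers":0},{"travel":[0,0,0],"turn":0,"fingers":0},{"travel":[0,0,0],"turn":0,"fingers":0}]'
python3 -m crank '[{"travel":[0,0,-0.5],"turn":0,"fingers":0},{"travel":[0,0,-1],"turn":0,"fingers":0},{"travel":[0,0,-1],"turn":0,"fingers":0},{"travel":[0,0,-1],"turn":0,"fingers":0},{"travel":[0,0,-0.5],"turn":0,"fingers":0},{"travel":[0,0,0],"turn":0,"fingers":0}]'
python3 - <<'E'
from h import *
plan([*bx(-.07,.06),.215],94)
print(proj([[*bx(-.026,.06),.173]],"side"),(proj([[*bx(-.026,.06),.173]],"side")-[220,150])*4.5)
a=cams.capture("side")[150:250,220:353,::-1];cv2.imwrite("pics/g5.png",cv2.resize(a,None,fx=4.5,fy=4.5,interpolation=2))
E
```

```text
time_s: 21.48
ee_pos: [0.586, -0.0402, 0.126]
orientation: [[-0.998, -0.068, 0.001], [-0.068, 0.998, -0.0], [-0.001, -0.0, -1.0]]
contact_force: [-2.7, 0.4, 6.1]
grip_width: -0.0002
grasp_force: 2.9
time_s: 22.22
ee_pos: [0.5864, -0.0403, 0.2263]
orientation: [[-0.998, -0.068, 0.002], [-0.068, 0.998, -0.0], [-0.002, -0.0, -1.0]]
contact_force: [0.4, 0.2, -1.5]
grip_width: 0.0
grasp_force: 0.0
turn left -0.0005
t 22.225 travel [4.87 5.79 0.44] pos [ 0.5864 -0.0403  0.2263] yaw 93.9 w 4.1237014097486496e-05 gf 0.0 F [ 0.4  0.2 -1.5]
[[287.43949868 190.82893969]] [[303.47774405 183.73022859]]
```

View pics/g5.png

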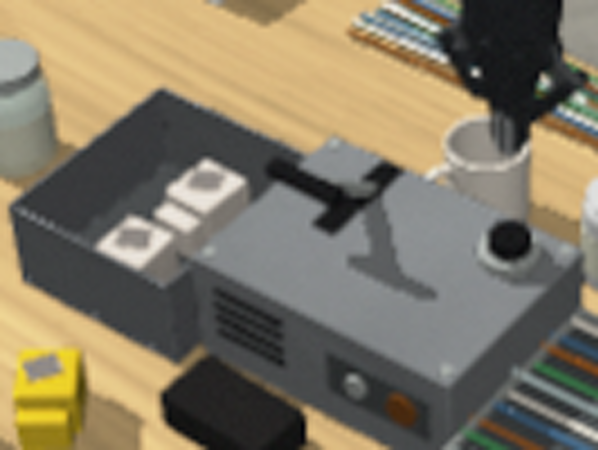

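The lever is fully dropped: its bar shows at about (305,182), and I predicted (303,184). Next I bring the shut fingers in front of the bar.

```bash
python3 -m crank '[{"travel":[0.8,0,0],"turn":0,"fingers":0},{"travel":[1,0,0],"turn":0,"fingers":0},{"travel":[1,0,0],"turn":0,"fingers":0},{"travel":[1,0.9,0],"turn":0,"fingers":0},{"travel":[1,0.9,0],"turn":0,"fingers":0},{"travel":[0.17,1,0],"turn":0,"fingers":0},{"travel":[0,1,0],"turn":0,"fingers":0},{"travel":[0,1,0],"turn":0,"fingers":0},{"travel":[0,0.99,0],"turn":0,"fingers":0},{"travel":[0,0,0],"turn":0,"fingers":0}]'
python3 - <<'E'
from h import *
plan([*bx(-.07,.06),.148],94)
E
```

```text
time_s: 23.52
ee_pos: [0.451, 0.0966, 0.2242]
orientation: [[-0.998, -0.071, -0.002], [-0.071, 0.998, -0.0], [0.002, -0.0, -1.0]]
contact_force: [-0.6, -0.1, -0.7]
grip_width: -0.0002
grasp_force: 0.0
turn left 0.0003
t 23.525 travel [-0.17 -0.04  3.05] pos [0.451  0.0966 0.2242] yaw 94.05 w -0.0001614288550803805 gf 0.0 F [-0.6 -0.1 -0.7]
```

```bash
python3 -m crank '[{"travel":[0,0,0.9],"turn":0,"fingers":0},{"travel":[0,0,1],"turn":0,"fingers":0},{"travel":[0,0,1],"turn":0,"fingers":0},{"travel":[-0.3,0,0.15],"turn":0,"fingers":0},{"travel":[-0.4,0,0],"turn":0,"fingers":0},{"travel":[-0.4,0,0],"turn":0,"fingers":0},{"travel":[-0.2,0,-0.2],"turn":0,"fingers":0},{"travel":[-0.3,0,-0.25],"turn":0,"fingers":0},{"travel":[-0.3,0,-0.25],"turn":0,"fingers":0},{"travel":[0,0,0],"turn":0,"fingers":0}]'
python3 - <<'E'
from h import *
plan([*bx(.048,.06),.193],94)
a=cams.capture("side")[150:250,220:353,::-1];cv2.imwrite("pics/g6.png",cv2.resize(a,None,fx=4.5,fy=4.5,interpolation=2))
E
```

```text
time_s: 24.78
ee_pos: [0.5004, 0.0992, 0.1674]
orientation: [[-0.998, -0.068, 0.002], [-0.068, 0.998, 0.0], [-0.002, 0.0, -1.0]]
contact_force: [-0.4, 0.5, 0.2]
grip_width: 0.0
grasp_force: 0.1
turn left -0.0005
t 24.775 travel [-2.91 -0.01 -1.02] pos [0.5004 0.0992 0.1674] yaw 93.91 w 2.8948818503115155e-06 gf 0.11107694590464234 F [-0.4  0.5  0.2]
```

View pics/g6.png

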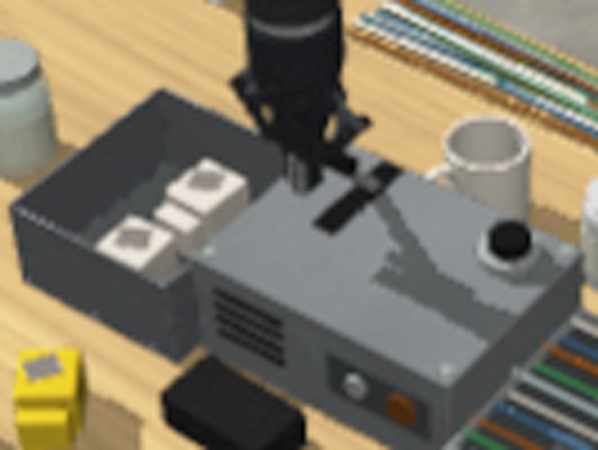

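The fingers at (300,175) are in front of the bar and the lever has begun to rise, so I carry on along its arc.

```bash
python3 -m crank '[{"travel":[-0.4,0,-0.25],"turn":0,"fingers":0},{"travel":[-0.4,0,-0.2],"turn":0,"fingers":0},{"travel":[-0.4,0,-0.2],"turn":0,"fingers":0},{"travel":[-0.4,0,-0.15],"turn":0,"fingers":0},{"travel":[-0.4,0,-0.1],"turn":0,"fingers":0},{"travel":[-0.4,0,-0.05],"turn":0,"fingers":0},{"travel":[-0.4,0,0],"turn":0,"fingers":0},{"travel":[-0.4,0,0],"turn":0,"fingers":0},{"travel":[-0.4,0,0],"turn":0,"fingers":0},{"travel":[0,0,0],"turn":0,"fingers":0}]'
python3 - <<'E'
from h import *
plan([*bx(.072,.06),.193],94)
print((proj([[*bx(.103,.06),.213]],"side")-[220,150])*4.5)
a=cams.capture("side")[150:250,220:353,::-1];cv2.imwrite("pics/g7.png",cv2.resize(a,None,fx=4.5,fy=4.5,interpolation=2))
E
```

```text
time_s: 26.08
ee_pos: [0.5897, 0.1051, 0.1901]
orientation: [[-0.998, -0.068, 0.0], [-0.068, 0.998, -0.0], [-0.0, -0.0, -1.0]]
contact_force: [0.0, 0.9, -0.5]
grip_width: -0.0001
grasp_force: 0.0
turn left -0.0006
t 26.075 travel [-0.29 -0.01 -0.12] pos [0.5897 0.1051 0.1901] yaw 93.9 w -6.911286619579117e-05 gf 0.0 F [ 0.   0.9 -0.5]
[[399.86100211  62.66601946]]
```

```bash
python3 -m crank '[{"travel":[-0.3,0,0],"turn":0,"fingers":0},{"travel":[0,0,0],"turn":0,"fingers":0},{"travel":[0.3,0,0],"turn":0,"fingers":0},{"travel":[0.6,0,0],"turn":0,"fingers":0},{"travel":[0.9,0,0],"turn":0,"fingers":0},{"travel":[1,0,0],"turn":0,"fingers":0},{"travel":[1,0,0],"turn":0,"fingers":0},{"travel":[1,0,-0.5],"turn":0,"fingers":0},{"travel":[1,0,-1],"turn":0,"fingers":0},{"travel":[0,0,-1],"turn":0,"fingers":0}]'
python3 -m crank '[{"travel":[0,0.9,-0.5],"turn":0,"fingers":0},{"travel":[0,1,0],"turn":0,"fingers":0},{"travel":[0,1,0],"turn":0,"fingers":0},{"travel":[0,1,0],"turn":0,"fingers":0},{"travel":[0,1,0],"turn":0,"fingers":0},{"travel":[0,1,0],"turn":0,"fingers":0},{"travel":[0,1,0],"turn":0,"fingers":0},{"travel":[0,1,0],"turn":0,"fingers":0},{"travel":[0,1,0],"turn":0,"fingers":0},{"travel":[0,0.9,0],"turn":0,"fingers":0}]'
python3 - <<'E'
from h import *
for n in("side","top"):
    a=cams.capture(n)[:,:,::-1].astype(int);b=cv2.imread(f"pics/{n}0.png").astype(int);d=np.abs(a-b).max(2)
    for k,p in {"bar":[[*bx(.103,y),.213] for y in(.03,.06,.09)],"droppedbar":[[*bx(-.026,y),.173] for y in(.03,.06,.09)],"arm":[[*bx(.09,.06),.17]],"button":[[*bx(.05,-.085),.137]]}.items():
        for u,v in proj(p,n).round().astype(int): print(n,k,u,v,"now",a[v,u],"then",b[v,u])
    # changed blobs
    m=(d>45).astype(np.uint8);c,l,s,_=cv2.connectedComponentsWithStats(m)
    print([tuple(int(v) for v in x) for x in s[1:] if x[4]>25])
E
```

```text
time_s: 27.38
ee_pos: [0.4492, 0.0954, 0.2535]
orientation: [[-0.998, -0.068, -0.001], [-0.068, 0.998, -0.0], [0.001, -0.0, -1.0]]
contact_force: [0.6, 0.7, 0.7]
grip_width: 0.0003
grasp_force: 0.0
time_s: 28.62
ee_pos: [0.4345, 0.3408, 0.2654]
orientation: [[-0.998, -0.068, -0.0], [-0.068, 0.998, -0.0], [0.0, -0.0, -1.0]]
contact_force: [0.4, -0.3, -0.0]
grip_width: 0.0001
grasp_force: 0.0
side bar 315 167 now [13 11 13] then [17 15 13]
side bar 309 164 now [20 20 21] then [21 20 21]
side bar 302 161 now [22 21 20] then [21 21 20]
side droppedbar 294 194 now [103 100  99] then [98 96 95]
side droppedbar 287 191 now [141 139 136] then [203 216 222]
side droppedbar 281 188 now [66 64 62] then [192 203 212]
side arm 307 175 now [129 133 129] then [125 128 124]
side button 333 202 now [23 24 24] then [23 23 22]
[(143, 14, 95, 141, 5853), (95, 30, 56, 27, 934), (79, 58, 19, 9, 103), (49, 69, 30, 45, 789), (142, 108, 8, 30, 63), (109, 111, 34, 52, 414), (65, 120, 22, 35, 397), (128, 126, 16, 5, 32), (77, 155, 16, 18, 158), (104, 157, 8, 6, 29), (130, 163, 38, 89, 1658), (82, 170, 13, 14, 
[... 764 characters left out ...]
en [ 99 103 109]
top arm 292 174 now [89 94 93] then [79 81 83]
top button 343 186 now [28 31 29] then [36 37 41]
[(72, 169, 233, 231, 25462), (472, 193, 5, 16, 57), (236, 197, 16, 24, 357), (334, 201, 22, 27, 298), (278, 207, 19, 29, 285), (236, 226, 18, 26, 370), (284, 252, 220, 64, 6727), (609, 254, 16, 36, 136), (500, 272, 84, 55, 2680), (634, 281, 6, 41, 155), (239, 282, 34, 15, 198), (264, 291, 11, 10, 26), (6, 292, 38, 28, 582), (622, 323, 6, 16, 42), (425, 329, 41, 19, 287), (40, 344, 36, 31, 608), (0, 347, 39, 30, 597), (609, 346, 12, 20, 161), (489, 364, 97, 36, 1165), (51, 368, 22, 9, 56), (44, 381, 22, 18, 123), (369, 387, 10, 13, 69), (62, 392, 15, 8, 49), (309, 392, 10, 8, 33)]
```

The lever's bar and arm pixels match the starting picture, so it stays up by itself. The dropped-bar spot and the deck are clear, and the robot is touching nothing.

```bash
python3 -c "
from bench import workorder
print(workorder.hand_in())"
```

```text
the job is handed in; nothing more can be done
None
```

Job handed in at about 29 s: both lumps are in the scrap bin, the button press dropped the lever all the way, and the lever is back up and stays there by itself; no verdict was returned.

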